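# Set the cam model: cam to its low point, then follower slide home

## Task

Set the wooden cam model to its rest position for the display: push the peg on the eccentric cam round until the cam's low point (the rim nearest its pivot) squarely faces the follower slide, and only then push the follower slide forward by its upright plate until its nose rests against the cam. Only push: do not lift the slide out of its guide, and leave the loose things on and around the model where they are.

Things in the scene. Friction and masses are not known exactly. Their poses are not given: they have to be found in the camera images.
- base: plywood baseboard of the model, fixed, 300 x 160 x 12 mm (its x, y, z); origin at the centre of its underside; x axis runs along the guide from the slide towards the cam. Two guide rails (tops 30 mm above the table) run from x = -100 to -2 mm, 33 mm apart, centred on y = 0. Cam pivot at x = 70 mm, y = 0. With the slide home its nose is at x = 42 mm
- cam (a joint): cam angle about its upright pivot, rad: 0 when the low point squarely faces the slide (peg then straight beyond the pivot, in the base's +x direction); grows anticlockwise from above, so the peg stands at this angle from the base's x axis. Starts at 1.0 to 2.5; stops at -0.7 and 3.0, none at 0; stays where left (dry friction, 4.5 N at the peg). Turned high it bars the slide's way
- pivot (a point): centre of the cam's top face on the pivot axis, 31 mm above the table; a washer and bolt end (22 mm across, 7 mm high) stand there. The cam is a round wooden disc, 96 mm across, 16 mm thick, its centre 20 mm off the pivot towards the peg: the rim is 28 mm from the pivot at the low point, 68 mm at the high point (the peg's side)
- peg (a point): middle of the wooden peg that stands on the cam's top face: 14 mm across, 40 mm tall (31 to 71 mm above the table), 45 mm from the pivot; the point is 20 mm above the cam's top face
- slide: follower slide: loose steel bar, about 85 mm long overall, 30 mm wide, 20 mm high, 0.5 kg, lying in the open-topped guide on the baseboard; origin under it, 42.5 mm behind the nose tip; x axis points forward, towards the cam. It slides with plain friction (a few N) and can be pushed 50 to 65 mm forward to its home
- nose (a point): foremost point of the slide's rounded nose, 10 mm above the slide's underside; it rests against the cam's rim when home
- plate (a point): middle of the rear face of the upright push plate at the slide's rear end; the plate is 10 mm thick along the slide, 50 mm wide and stands from 32 to 75 mm above the table; push here along the slide's x axis
- spare_peg: loose bystander: spare wooden peg, 14 mm across, 50 mm tall, standing on the baseboard; origin under its centre
- spacer: loose bystander: small wooden spacer ring, 34 mm across, 14 mm high, lying on the baseboard; origin under its centre
- wood_ring: loose bystander: flat wooden ring, 110 mm across, 12 mm high, lying on the table beside the baseboard; origin under its centre
- disc: loose bystander: plain wooden disc, 70 mm across, 12 mm high, on the table; origin under its centre
- glue: loose bystander: white glue bottle, 44 mm across, 100 mm tall, on the table; origin under its centre
- tape: loose bystander: roll of tape, 90 mm across, 24 mm high, on the table; origin under its centre

How it is judged:
On the way, in this order (a step that is already met when the one before it is completed fails the run):
1. the cam is turned so that its low point faces the slide, the slide not yet pushed forward (value of joint cam between -0.2 and 0.2 rad and x of nose in the frame of base below 0.006 m), for 0.2 s.
2. the slide is pushed home against the low cam (value of joint cam between -0.2 and 0.2 rad and x of nose in the frame of base between 0.038 and 0.046 m and y of nose in the frame of base between -0.006 and 0.006 m and z of nose in the frame of base below 0.027 m and angle between the x axis of slide and the x axis of base, either way round below 0.1 rad and angle between slide's own z axis and vertical below 0.1 rad), for 0.2 s.
At the end, for the whole second after the job is handed in: The cam's low point faces the slide within 0.2 rad (11 degrees), the slide lies flat and straight in its guide with its nose within 4 mm of the low cam's rim, and both are at rest (all of step 2 and linear speed of slide below 0.01 m/s and velocity of joint cam between -0.05 and 0.05 rad/s); the robot touches nothing.
It fails at once if the slide is lifted (more than 15 mm at nose or plate) or tipped over 0.25 rad (height (world z) of nose above 0.037 m or height (world z) of plate above 0.0685 m or angle between slide's own z axis and vertical above 0.25 rad).
It fails at once if a loose bystander is moved more than 15 mm (distance of any of spare_peg, spacer, wood_ring, disc, glue, tape from where it was at the start of the episode above 0.015 m).
It also fails if it takes over 54 s, if anything falls off the work surface, if the arm or the gripper's body presses on something with over 40 N, if the wrist force passes 120 N, or if a joint passes its speed limit or range.

## Robot

A 7-joint arm with a two-finger parallel gripper is mounted at the origin on the work surface. World frame = base frame: x ahead of the robot, y to its left, z up, the work surface at z = 0. Lengths are in m, angles in rad, forces in N, time in s.
With the tool pointing down it reaches from about 0.35 to 0.9 m from the base axis. Payload 8.1 kg.
Tool frame: the origin (TCP) lies at the very end of the fingers, on their centre line; the grasp point (between the pads) lies arm.hold_point_z behind it (arm.hold_point_z is the distance from the TCP to the grasp point, in m); z points along the fingers, y is the line along which they close (so a half turn about z gives the same grasp; the last joint's range is limited). The gripper opens to 92 mm and grips with 3 to 60 N. Pads are 19 mm wide; open, the fingers measure 130 mm over their backs; the gripper's body (75 mm by 190 mm) begins 47 mm behind the grasp point.
Start: joints at [1.198, 0.434, 0.025, 1.573, -0.012, 1.134, -0.075], TCP at [0.167, -0.602, 0.203] pointing down, gripper open.
Joint ranges: [-2.62, 2.62], [-0.44, 2.09], [-1.27, 1.32], [0.08, 2.57], [-1.32, 4.46], [0.12, 2], [-2.74, 2.74]. Speed limits (rad/s): [2.22, 2.22, 3.01, 3.01, 3.14, 3.14, 3.14].

## Interface

Orientations are given as a rotation vector (axis times angle).
In Python, from cell import arm, vision, job, cut_out gives the robot as it stands. The module is installed in compiled form; this text tells all that it offers.
- The arm moves only by the tool play_rows, never from a script. Its argument "increments" is text: rows parted by semicolons, each of 5 numbers parted by spaces: the shift along the tool's x, y, z in cm, then the turn about the tool's z in degrees, then the opening, from -1 (shut) to 1 (fully open), so that 0 is half open. A call has 1 to 5 rows; each row shifts and turns the commanded pose from where the row before left it, along the tool's axes as they then stand; what a row does not reach is not made up. A row lasts 1/12 s, in which the tool goes at most 41.7 mm and 7.16 degrees, less where a joint would pass 70% of its speed; a pose out of reach is approached as far as the arm can. A call is refused whole if a number of a shift passes 4.17 or a number of a turn 7.16, either way. A call with a gripper value outside its range is refused whole. The fingers move at their own pace and stop on an object; "grip_force" is the grip in N (left out, the last holds). Time passes only in rows, so rows that do not move let the fingers close. It gives the time, the measured TCP pose, the force, the opening and the grip force at its end, in the units of the state.
- arm.observe(): the state, without advancing time (a new reading comes with each control period).
- vision.get_image(name): name is "side" or "top"; returns a dict with "frame" (384x512x3 uint8, red, green, blue), "z_map" (384x512 float32, m along the optical axis (not along the pixel's ray), 0 where there is no reading), "mtx" (3x3 intrinsics, pixels), "distortion" ([k1, k2, p1, p2, k3] as OpenCV has them; the pictures are not rectified), "cam_to_world" (4x4, takes a point from camera to world coordinates). Camera axes: x right, y up, looking along -z (the intrinsics and any distortion apply to the point x, -y, -z); pixel columns grow to the right and rows downward; lengths in m; the calibration is good to about 2 mm. A picture is of the moment at which its call begins.
- job.sign_off(): hands the job in; it is judged then, once.
Trained networks look in a picture, given as the dict that the camera call returned (one of the last four; its "shot" number tells which), for a name from the list of things; names that differ only in an ending like _2 or _b are one class to them, and where a whole thing is asked for, a point or a joint stands for the part that bears it (a point fixed in the world has none). Each returns a list of dicts, best first, with "confidence" (0 to 1); they miss things now and then, are a little off and sometimes report something else, mostly with a low value. They report only what shows in the picture. A call takes as long as a camera call.
- cut_out(query, picture): "mask" (384x512 bool, what is visible of it) and "point" ([row, column] in pixels, amid what is visible of it).
The state is a dict: "clock": time; "joints": joint angles; "dq": joint speeds; "joint_efforts": joint torques, N m; "position": TCP position; "ee_rot": TCP orientation; "force": force on the tool from outside, world axes, zero at the start; "ft_torque": the same for the moment, N m; "width": opening from 0.0 (shut) to 1.0 (fully open); "gripper_force": force on a finger pad.
Only numpy, scipy, OpenCV 4.12 (cv2) and the standard library are available. Lean on these libraries where they do the work, as an engineer would, in place of code of your own. Each camera call takes 0.05 s, during which the arm holds its last target. There are 200 camera calls.

## Working session

There is one attempt and no reset: what is moved stays moved. The work goes in short steps, Python scripts to look and compute and a tool call to move; the robot and the scene stay as the last step left them, time stands still between calls to the robot, and variables do not carry over. Pictures are saved under pics/ and viewed, at most 12 in all, crops included, and the job is handed in when it is done.

Besides the shell and the picture viewer there is one more tool, called after ">>>" by a JSON object that holds its "method" and its "body", one argument or row to a line. play_rows: Moves the arm, as the interface text tells. Its arguments: {"type":"object","properties":{"increments":{"type":"string"},"grip_force":{"type":"number"}},"required":["increments"]}

```bash
mkdir -p pics; cat > h.py <<'E'
import numpy as np, cv2
from cell import arm, vision, job, cut_out
def world(p, rc):
    rc=np.atleast_2d(rc).astype(float); r=rc[:,0].round().astype(int); c=rc[:,1].round().astype(int)
    u=cv2.undistortPoints(rc[:,::-1].reshape(-1,1,2).copy(),p["mtx"],np.array(p["distortion"])).reshape(-1,2)
    z=p["z_map"][r,c]; ok=z>0
    X=np.c_[u[:,0]*z,-u[:,1]*z,-z,np.ones(len(z))]@p["cam_to_world"].T
    return X[ok,:3]
def pts(p,name):
    o=cut_out(name,p)
    if not o: return None,0
    return world(p,np.argwhere(o[0]["mask"])),o[0]["confidence"]
E
python3 - <<'E'
from h import *
s=arm.observe();print(s["clock"],s["position"],s["ee_rot"],s["width"],arm.hold_point_z)
for n in("top","side"):
    p=vision.get_image(n);cv2.imwrite(f"pics/{n}0.png",p["frame"][:,:,::-1])
    for q in["base","cam","peg","slide","plate","spare_peg","spacer","wood_ring","disc","glue","tape"]:
        X,c=pts(p,q)
        if X is not None and len(X): print(n,q,round(c,2),len(X),np.median(X,0).round(3),np.percentile(X,2,0).round(3),np.percentile(X,98,0).round(3),np.round(cut_out(q,p)[0]["point"]) if 0 else "")
E
```

```text
0.0 [ 0.16635262 -0.60187348  0.20214013] [-3.11152929e+00 -4.22125417e-01  5.57996053e-04] 0.9964937859411606 0.0188
top base 0.72 4601 [0.595 0.107 0.013] [ 0.51  -0.049  0.007] [0.681 0.238 0.035] 
top cam 0.65 833 [0.587 0.165 0.031] [0.542 0.121 0.013] [0.63  0.208 0.067] 
top peg 0.81 807 [0.586 0.165 0.031] [0.542 0.121 0.023] [0.63  0.208 0.068] 
top slide 0.75 273 [0.588 0.04  0.033] [0.566 0.002 0.027] [0.605 0.079 0.077] 
top plate 0.6 316 [0.586 0.031 0.033] [ 0.559 -0.002  0.014] [0.605 0.078 0.077] 
top spacer 0.55 94 [0.641 0.015 0.025] [ 0.626 -0.     0.009] [0.657 0.03  0.031] 
top wood_ring 0.9 612 [0.755 0.114 0.011] [ 0.7    0.058 -0.001] [0.804 0.164 0.017] 
top disc 0.93 403 [0.612 0.445 0.012] [0.581 0.413 0.003] [0.644 0.477 0.017] 
top glue 0.7 227 [ 0.463 -0.369  0.069] [ 0.445 -0.388  0.012] [ 0.482 -0.357  0.102] 
top tape 0.86 314 [0.429 0.408 0.024] [0.382 0.369 0.004] [0.466 0.453 0.029] 
side base 0.94 3092 [0.573 0.155 0.011] [ 0.505 -0.039 -0.   ] [0.684 0.248 0.039] 
side cam 0.93 685 [0.578 0.175 0.03 ] [0.541 0.125 0.016] [0.628 0.212 0.068] 
side peg 0.69 695 [0.578 0.175 0.03 ] [0.54  0.126 0.013] [0.628 0.212 0.068] 
side slide 0.74 360 [0.585 0.014 0.033] [0.559 0.004 0.02 ] [0.605 0.084 0.074] 
side plate 0.54 392 [0.586 0.012 0.034] [0.558 0.001 0.014] [0.609 0.084 0.075] 
side spare_peg 0.65 714 [0.58  0.175 0.03 ] [0.541 0.122 0.011] [0.631 0.212 0.068] 
side spacer 0.56 67 [0.64  0.022 0.023] [0.626 0.002 0.014] [0.656 0.032 0.027] 
side wood_ring 0.74 394 [0.746 0.118 0.01 ] [0.698 0.06  0.001] [0.801 0.162 0.013] 
side disc 0.4 299 [ 0.457 -0.366  0.043] [ 0.441 -0.493 -0.001] [ 0.481 -0.355  0.098] 
side glue 0.49 283 [ 0.457 -0.366  0.048] [ 0.441 -0.386  0.004] [ 0.481 -0.355  0.099] 
side tape 0.46 198 [0.426 0.38  0.021] [ 0.33   0.349 -0.001] [0.454 0.55  0.199]
```

View pics/top0.png

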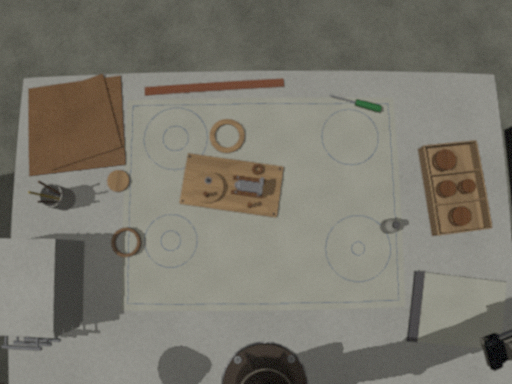

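View pics/side0.png

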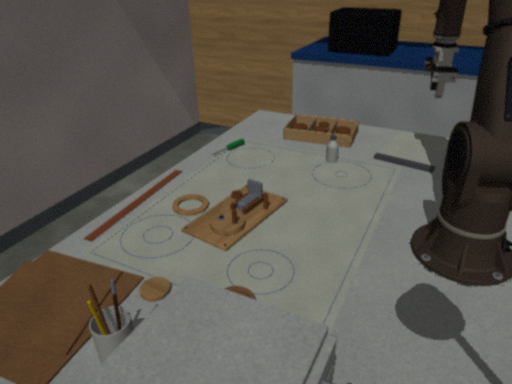

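```bash
python3 - <<'E'
from h import *
p=vision.get_image("top");f=p["frame"]
c=cv2.resize(f[145:225,170:295],None,fx=6,fy=6,interpolation=cv2.INTER_CUBIC);cv2.imwrite("pics/c1.png",c[:,:,::-1])
q=vision.get_image("side")
c=cv2.resize(q["frame"][165:255,175:295],None,fx=6,fy=6,interpolation=cv2.INTER_CUBIC);cv2.imwrite("pics/c2.png",c[:,:,::-1])
# all points in the model's region
for P in(p,q):
    rr,cc=np.mgrid[0:384,0:512]; X=world(P,np.c_[rr.ravel(),cc.ravel()])
    X=X[(abs(X[:,0]-.595)<.13)&(abs(X[:,1]-.1)<.2)]
    b=X[(X[:,2]>.007)&(X[:,2]<.016)]
    b=b[(b[:,0]<.69)]
    m=cv2.minAreaRect(b[:,:2].astype(np.float32)*1000);print("rect",m)
    hi=X[(X[:,2]>.042)]
    n,l,st,ce=cv2.connectedComponentsWithStats((lambda g:(g.__setitem__((((hi[:,0]-.4)*250).astype(int),((hi[:,1]+.2)*250).astype(int)),1),g)[1])(np.zeros((110,110),np.uint8)))
    for i in range(1,n):
        k=l[((hi[:,0]-.4)*250).astype(int),((hi[:,1]+.2)*250).astype(int)]==i
        h=hi[k];print(k.sum(),h.mean(0).round(4),h[:,2].max().round(3),h.min(0).round(3),h.max(0).round(3))
from scipy.spatial.transform import Rotation as R
print(R.from_rotvec(arm.observe()["ee_rot"]).as_matrix().round(3))
E
```

```text
rect ((573.2929077148438, 107.19915008544922), (372.7346496582031, 222.96893310546875), 86.9563980102539)
22 [0.5302 0.0406 0.0597] 0.067 [0.524 0.034 0.044] [0.537 0.046 0.067]
65 [0.5808 0.0063 0.0741] 0.08 [ 0.558 -0.002  0.055] [0.606 0.013 0.08 ]
25 [0.5607 0.167  0.0676] 0.076 [0.555 0.161 0.042] [0.567 0.173 0.076]
rect ((596.37109375, 94.31136322021484), (302.08880615234375, 162.3256378173828), 81.07861328125)
37 [0.5301 0.0415 0.0536] 0.062 [0.524 0.032 0.042] [0.538 0.049 0.062]
163 [0.5799 0.0088 0.0605] 0.076 [ 0.557 -0.002  0.042] [0.608 0.016 0.076]
55 [0.5605 0.1703 0.0588] 0.072 [0.554 0.16  0.043] [0.567 0.176 0.072]
[[ 0.964  0.266 -0.   ]
 [ 0.266 -0.964  0.   ]
 [-0.    -0.    -1.   ]]
```

View pics/c1.png

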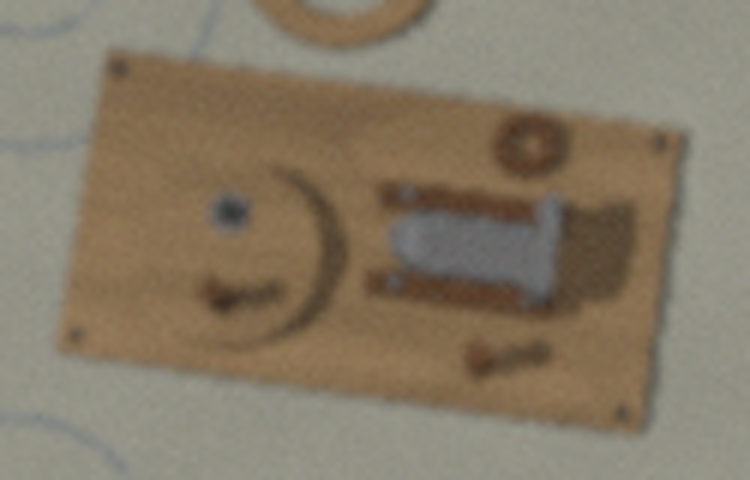

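View pics/c2.png

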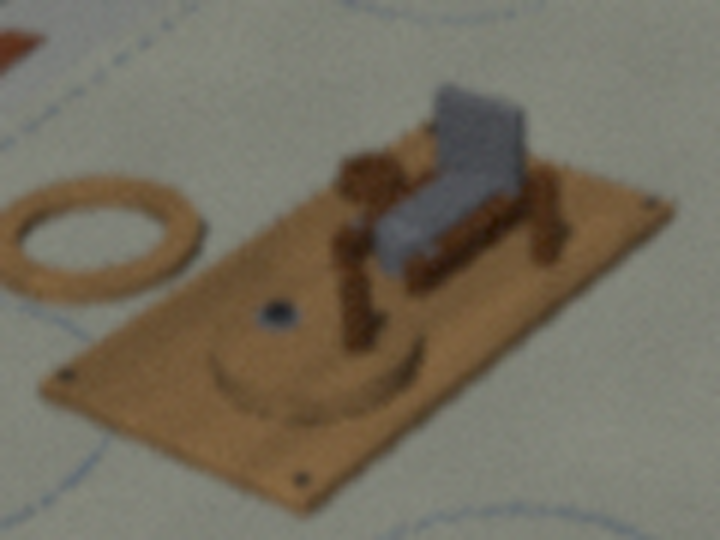

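```bash
cat >> h.py <<'E'
from scipy.spatial.transform import Rotation as R
def plan(way, op, smax=4.0, tmax=7.0, start=None):
    """way: list of (x,y,z,yaw of tool x in deg); print rows"""
    s=arm.observe(); M=R.from_rotvec(s["ee_rot"]).as_matrix()
    p=np.array(s["position"]); y=np.degrees(np.arctan2(M[1,0],M[0,0]))
    if start is not None: p=np.array(start[:3]);y=start[3]
    rows=[]
    for w in way:
        d=np.array(w[:3])-p; t=(w[3]-y+180)%360-180
        n=int(max(1,np.ceil(np.linalg.norm(d)*100/smax),np.ceil(abs(t)/tmax)))
        for i in range(n):
            a=np.radians(y); dd=d/n*100
            rows.append("%.2f %.2f %.2f %.1f %g"%(dd[0]*np.cos(a)+dd[1]*np.sin(a), dd[0]*np.sin(a)-dd[1]*np.cos(a), -dd[2], -t/n, op))
            y+=t/n
        p=np.array(w[:3])
    for i in range(0,len(rows),5): print("; ".join(rows[i:i+5]))
def where():
    s=arm.observe();M=R.from_rotvec(s["ee_rot"]).as_matrix()
    print("t",round(s["clock"],2),"pos",np.round(s["position"],4),"yaw",round(np.degrees(np.arctan2(M[1,0],M[0,0])),1),"tilt",M[2].round(3),"F",np.round(s["force"],1),"w",round(s["width"],2),"q",np.round(s["joints"],2))
E
python3 - <<'E'
from h import *
p=vision.get_image("top");q=vision.get_image("side")
def ray(P,rc,z):
    u=cv2.undistortPoints(np.array([[rc[::-1]]],float),P["mtx"],np.array(P["distortion"]))[0,0]
    T=P["cam_to_world"];d=T[:3,:3]@[u[0],-u[1],-1];return (T[:3,3]+d*(z-T[2,3])/d[2])[:2].round(4)
cx=[ray(p,((b+.5)/6-.5+145,(a+.5)/6-.5+170),.012) for a,b in((110,50),(685,130),(650,432),(60,350))]
cs=[ray(q,((b+.5)/6-.5+165,(a+.5)/6-.5+175),.012) for a,b in((40,385),(430,120),(673,205),(305,508))]
for c in(cx,cs):
    m=np.mean(c,0);d=(c[0]+c[3]-c[1]-c[2])/2;yaw=np.arctan2(d[1],d[0]);e=d/np.linalg.norm(d)
    print(c,"ctr",m,np.linalg.norm(d),"yaw",np.degrees(yaw),"pivot",m+.07*e,"home nose",m+.042*e)
print("bolt",ray(p,(210/6+145,232/6+170),.036),ray(q,(312/6+165,280/6+175),.036))
plan([(.50,.05,.17,140),(.558,.168,.12,176)],-0.35)
E
```

```text
[array([0.6975, 0.2278]), array([ 0.6525, -0.0675]), array([ 0.4979, -0.0468]), array([0.5422, 0.2513])] ctr [0.597525 0.0912  ] 0.30004085138527387 yaw 81.44185154280736 pivot [0.60794191 0.16042057] home nose [0.60377515 0.13273234]
[array([0.6942, 0.2329]), array([ 0.6498, -0.0642]), array([ 0.4949, -0.037 ]), array([0.5379, 0.259 ])] ctr [0.5942   0.097675] 0.2997525521159078 yaw 81.61714962690824 pivot [0.60440508 0.16692712] home nose [0.60032305 0.13922627]
bolt [0.6078 0.1603] [0.6034 0.1657]
2.61 -2.84 0.17 -6.6 -0.35; 2.91 -2.53 0.17 -6.6 -0.35; 3.18 -2.18 0.17 -6.6 -0.35; 3.41 -1.80 0.17 -6.6 -0.35; 3.59 -1.40 0.17 -6.6 -0.35
3.73 -0.98 0.17 -6.6 -0.35; 3.82 -0.55 0.17 -6.6 -0.35; 3.85 -0.11 0.17 -6.6 -0.35; 3.84 0.33 0.17 -6.6 -0.35; 3.78 0.77 0.17 -6.6 -0.35
3.67 1.20 0.17 -6.6 -0.35; 3.51 1.61 0.17 -6.6 -0.35; 3.30 2.00 0.17 -6.6 -0.35; 3.05 2.36 0.17 -6.6 -0.35; 2.76 2.69 0.17 -6.6 -0.35
2.43 2.99 0.17 -6.6 -0.35; 2.08 3.25 0.17 -6.6 -0.35; 1.69 3.46 0.17 -6.6 -0.35; 1.29 3.64 0.17 -6.6 -0.35; 0.52 2.13 0.83 -6.0 -0.35
0.30 2.17 0.83 -6.0 -0.35; 0.07 2.19 0.83 -6.0 -0.35; -0.16 2.19 0.83 -6.0 -0.35; -0.39 2.16 0.83 -6.0 -0.35; -0.61 2.10 0.83 -6.0 -0.35
```

>>> {"method": "play_rows", "body": {
  "increments": "2.6 -2.8 0.2 -6.6 -0.35; 2.9 -2.5 0.2 -6.6 -0.35; 3.2 -2.2 0.2 -6.6 -0.35; 3.4 -1.8 0.2 -6.6 -0.35; 3.6 -1.4 0.2 -6.6 -0.35"
}}

```text
clock: 1.82
position: [0.2545, -0.4294, 0.193]
ee_rot: [2.861, 1.297, -0.0]
force: [0.9, 0.0, 1.4]
width: 0.686
gripper_force: 0.0
```

>>> {"method": "play_rows", "body": {
  "increments": "3.7 -1.0 0.2 -6.6 -0.35; 3.8 -0.5 0.2 -6.6 -0.35; 3.8 -0.1 0.2 -6.6 -0.35; 3.8 0.3 0.2 -6.6 -0.35; 3.8 0.8 0.2 -6.6 -0.35"
}}

```text
clock: 2.23
position: [0.3409, -0.2585, 0.1832]
ee_rot: [2.375, 2.055, -0.0]
force: [0.9, -0.3, 0.1]
width: 0.346
gripper_force: 0.0
```

>>> {"method": "play_rows", "body": {
  "increments": "3.7 1.2 0.2 -6.6 -0.35; 3.5 1.6 0.2 -6.6 -0.35; 3.3 2.0 0.2 -6.6 -0.35; 3.0 2.4 0.2 -6.6 -0.35; 2.8 2.7 0.2 -6.6 -0.35"
}}

```text
clock: 2.65
position: [0.4278, -0.0856, 0.1732]
ee_rot: [1.693, 2.645, 0.0]
force: [0.6, -0.1, 0.3]
width: 0.325
gripper_force: 0.0
```

>>> {"method": "play_rows", "body": {
  "increments": "2.4 3.0 0.2 -6.6 -0.35; 2.1 3.2 0.2 -6.6 -0.35; 1.7 3.5 0 -6.6 -0.35; 1.3 3.6 0 -6.6 -0.35; 0 0 0 0 -0.35"
}}

```text
clock: 3.07
position: [0.4976, 0.059, 0.1698]
ee_rot: [1.03, 2.966, 0.01]
force: [0.5, 0.1, 1.1]
width: 0.324
gripper_force: 0.0
```

```bash
python3 - <<'E'
from h import *
where()
plan([(.560,.169,.11,176)],-0.35)
E
```

```text
t 3.07 pos [0.4976 0.059  0.1698] yaw 141.7 tilt [ 0.001  0.006 -1.   ] F [0.5 0.1 1.1] w 0.32 q [ 0.35  0.36 -0.73  1.87  0.28  1.01  0.4 ]
0.39 2.50 1.20 -6.9 -0.35; 0.08 2.53 1.20 -6.9 -0.35; -0.22 2.52 1.20 -6.9 -0.35; -0.52 2.48 1.20 -6.9 -0.35; -0.81 2.40 1.20 -6.9 -0.35
```

>>> {"method": "play_rows", "body": {
  "increments": "0.4 2.5 1.2 -6.9 -0.35; 0.1 2.5 1.2 -6.9 -0.35; -0.2 2.5 1.2 -6.9 -0.35; -0.5 2.5 1.2 -6.9 -0.35; -0.8 2.4 1.2 -6.9 -0.35"
}}

```text
clock: 3.48
position: [0.5587, 0.1611, 0.1083]
ee_rot: [0.119, 3.139, -0.0]
force: [-0.5, -0.3, 1.1]
width: 0.324
gripper_force: 0.0
```

```bash
python3 - <<'E'
from h import *
where()
t=vision.get_image("top")["frame"][135:225,150:300];s=vision.get_image("side")["frame"][150:255,185:285]
c=np.vstack([cv2.resize(t,(480,288),interpolation=3),cv2.resize(s,(480,504),interpolation=3)[:300]]);cv2.imwrite("pics/c3.png",c[:,:,::-1])
E
```

```text
t 3.48 pos [0.5587 0.1611 0.1083] yaw 175.6 tilt [-0. -0. -1.] F [-0.5 -0.3  1.1] w 0.32 q [ 0.17  0.59 -0.8   1.75  0.49  1.02  0.68]
```

View pics/c3.png

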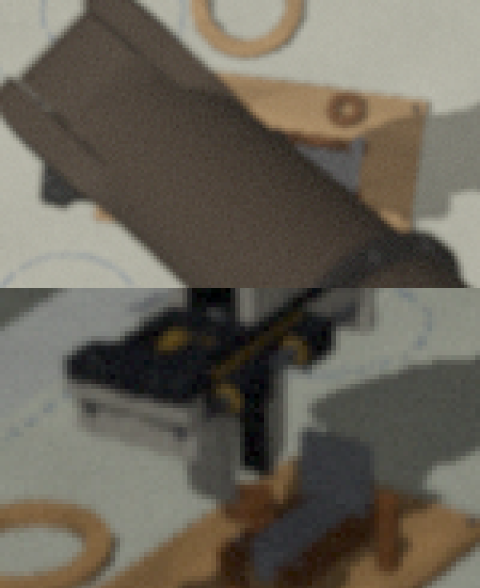

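>>> {"method": "play_rows", "body": {
  "increments": "-0.2 0.7 2 0 -0.35; 0 0 1 0 -0.35; 0 0 0.5 0 -0.35; 0 0 0.3 0 -0.35; 0 0 0 0 -0.35"
}}

```text
clock: 4.0
position: [0.5603, 0.166, 0.0707]
ee_rot: [-0.129, -3.138, 0.001]
force: [0.3, -0.1, 0.1]
width: 0.325
gripper_force: 0.0
```

>>> {"method": "play_rows", "body": {
  "increments": "0 0.1 0.4 0 -0.35; 0 0 0.5 0 -0.35; 0 0 0.6 0 -0.35; 0 0 0.8 0 -0.35; 0 0 0 0 -0.35"
}}

```text
clock: 4.42
position: [0.5598, 0.1674, 0.0462]
ee_rot: [-0.127, -3.137, 0.002]
force: [0.3, -0.3, 0.2]
width: 0.322
gripper_force: 0.0
```

```bash
python3 - <<'E'
from h import *
where()
pv=np.array([.606,.1635]); 
s=arm.observe();start=None
# tool centre lags peg by ~8mm (0.18 rad); follow arc with yaw = centre angle
w=[]
for a in np.arange(170,92,-7): 
    r=np.radians(a);w.append((*(pv+.045*np.array([np.cos(r),np.sin(r)])),.0465,a))
plan(w,-.35)
print(w[-1])
E
```

```text
t 4.42 pos [0.5598 0.1674 0.0462] yaw 175.3 tilt [ 0.002 -0.001 -1.   ] F [ 0.3 -0.3  0.2] w 0.32 q [ 0.12  0.67 -0.75  1.79  0.56  0.91  0.61]
-0.16 0.41 -0.03 5.3 -0.35; -0.03 0.55 -0.00 7.0 -0.35; -0.03 0.55 -0.00 7.0 -0.35; -0.03 0.55 -0.00 7.0 -0.35; -0.03 0.55 -0.00 7.0 -0.35
-0.03 0.55 -0.00 7.0 -0.35; -0.03 0.55 -0.00 7.0 -0.35; -0.03 0.55 -0.00 7.0 -0.35; -0.03 0.55 -0.00 7.0 -0.35; -0.03 0.55 -0.00 7.0 -0.35
-0.03 0.55 -0.00 7.0 -0.35; -0.03 0.55 -0.00 7.0 -0.35
(np.float64(0.6036448819690675), np.float64(0.20843832906395582), 0.0465, np.int64(93))
```

>>> {"method": "play_rows", "body": {
  "increments": "-0.2 0.4 0 5.3 -0.35; 0 0.55 0 7 -0.35; 0 0.55 0 7 -0.35; 0 0.55 0 7 -0.35; 0 0 0 0 -0.35"
}}

```text
clock: 4.83
position: [0.5679, 0.1891, 0.0481]
ee_rot: [0.845, 3.026, 0.002]
force: [0.5, -0.6, 0.1]
width: 0.33
gripper_force: 0.0
```

```bash
python3 - <<'E'
from h import *
where()
s=arm.observe();d=s["position"][:2]-np.array([.606,.1635]);print(np.hypot(*d),np.degrees(np.arctan2(d[1],d[0])))
pv=np.array([.606,.1635]); 
w=[]
for a in np.arange(143,95,-6): 
    r=np.radians(a);w.append((*(pv+.045*np.array([np.cos(r),np.sin(r)])),.0455,a))
plan(w,-.35)
t=vision.get_image("top")["frame"][135:225,150:300];s=vision.get_image("side")["frame"][150:255,185:285]
c=np.vstack([cv2.resize(t,(480,288),interpolation=3),cv2.resize(s,(480,504),interpolation=3)[:300]]);cv2.imwrite("pics/c4.png",c[:,:,::-1])
E
```

```text
t 4.83 pos [0.5679 0.1891 0.0481] yaw 148.8 tilt [-0.     0.001 -1.   ] F [ 0.5 -0.6  0.1] w 0.33 q [ 0.02  0.65 -0.63  1.76  0.48  0.89  0.2 ]
0.04588558971280751 146.0697649024118
-0.11 0.24 0.26 5.8 -0.35; -0.02 0.47 -0.00 6.0 -0.35; -0.02 0.47 -0.00 6.0 -0.35; -0.02 0.47 -0.00 6.0 -0.35; -0.02 0.47 -0.00 6.0 -0.35
-0.02 0.47 -0.00 6.0 -0.35; -0.02 0.47 -0.00 6.0 -0.35; -0.02 0.47 -0.00 6.0 -0.35
```

View pics/c4.png

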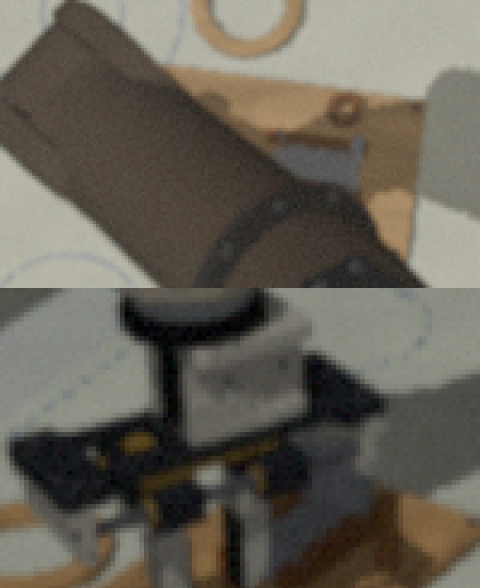

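>>> {"method": "play_rows", "body": {
  "increments": "-0.1 0.25 0.2 5.8 -0.35; 0 0.47 0 6 -0.35; 0 0.47 0 6 -0.35; 0 0.47 0 6 -0.35"
}}

```text
clock: 5.27
position: [0.5792, 0.1986, 0.047]
ee_rot: [1.446, 2.789, -0.002]
force: [-5.1, -2.8, 14.9]
width: 0.324
gripper_force: 7.2
```

```bash
python3 - <<'E'
from h import *
where()
pv=np.array([.606,.1635])
s=arm.observe();d=s["position"][:2]-pv;print(np.hypot(*d),np.degrees(np.arctan2(d[1],d[0])))
w=[]
for a in np.arange(119,95,-6): 
    r=np.radians(a);w.append((*(pv+.045*np.array([np.cos(r),np.sin(r)])),.0455,a))
plan(w,-.35)
E
```

```text
t 5.27 pos [0.5792 0.1986 0.047 ] yaw 125.2 tilt [-0.001 -0.001 -1.   ] F [-5.1 -2.8 14.9] w 0.32 q [-0.07  0.64 -0.52  1.73  0.4   0.88 -0.15]
0.04417973039158554 127.3630613433959
0.06 0.65 0.15 6.2 -0.35; -0.02 0.47 -0.00 6.0 -0.35; -0.02 0.47 -0.00 6.0 -0.35; -0.02 0.47 -0.00 6.0 -0.35
```

>>> {"method": "play_rows", "body": {
  "increments": "0 0 -0.1 0 -0.35; 0 0 0 0 -0.35"
}}

```text
clock: 5.43
position: [0.5797, 0.1994, 0.0474]
ee_rot: [1.439, 2.792, 0.001]
force: [-0.7, 0.4, 6.1]
width: 0.324
gripper_force: 3.1
```

```bash
python3 - <<'E'
from h import *
where()
t=vision.get_image("top");s=vision.get_image("side")
for P in(t,s):
  for q in("peg","cam"):
    X,c=pts(P,q)
    if X is not None and len(X): h=X[X[:,2]>.042];print(q,round(c,2),len(X),X.mean(0).round(3),len(h),h.mean(0).round(3) if len(h) else "")
c=cv2.resize(s["frame"][175:255,185:285],(800,600),interpolation=3);cv2.imwrite("pics/c5.png",c[:,:,::-1])
E
```

```text
t 5.43 pos [0.5797 0.1994 0.0474] yaw 125.5 tilt [-0.     0.001 -1.   ] F [-0.7  0.4  6.1] w 0.32 q [-0.07  0.64 -0.53  1.73  0.4   0.88 -0.15]
peg 0.26 370 [0.425 0.411 0.02 ] 0 
peg 0.8 654 [0.582 0.185 0.03 ] 42 [0.567 0.19  0.056]
cam 0.84 724 [0.584 0.183 0.029] 49 [0.567 0.191 0.058]
```

View pics/c5.png

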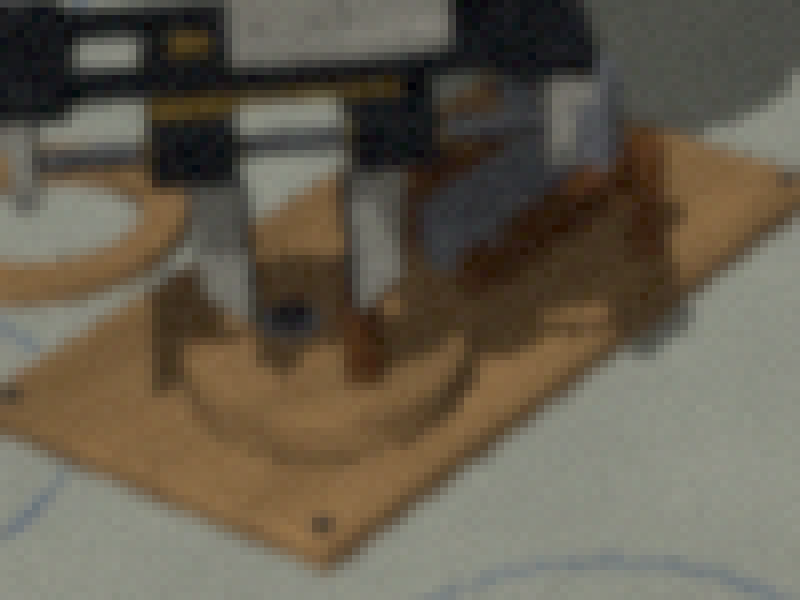

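```bash
python3 - <<'E'
from h import *
s=vision.get_image("side");print(s["cam_to_world"][:3,3].round(2))
for r in range(208,228,2):
    print(r,[tuple(world(s,[[r,c]])[0].round(3)) for c in (227,229,231,233,235)])
E
```

```text
[0.09 0.95 0.65]
208 [(np.float64(0.635), np.float64(0.085), np.float64(0.011)), (np.float64(0.558), np.float64(0.198), np.float64(0.096)), (np.float64(0.555), np.float64(0.192), np.float64(0.093)), (np.float64(0.55), np.float64(0.19), np.float64(0.093)), (np.float64(0.611), np.float64(0.079), np.float64(0.013))]
210 [(np.float64(0.63), np.float64(0.094), np.float64(0.01)), (np.float64(0.558), np.float64(0.198), np.float64(0.09)), (np.float64(0.555), np.float64(0.194), np.float64(0.088)), (np.float64(0.551), np.float64(0.19), np.float64(0.087)), (np.float64(0.609), np.float64(0.083), np.float64(0.009))]
212 [(np.float64(0.608), np.float64(0.129), np.float64(0.03)), (np.float64(0.558), np.float64(0.199), np.float64(0.084)), (np.float64(0.554), np.float64(0.195), np.float64(0.083)), (np.float64(0.55), np.float64(0.192), np.float64(0.082)), (np.float64(0.603), np.float64(0.094), np.float64(0.01))]
214 [(np.float64(0.603), np.float64(0.138), np.float64(0.03)), (np.float64(0.56), np.float64(0.197), np.float64(0.076)), (np.float64(0.555), np.float64(0.193), np.float64(0.075)), (np.float64(
[... 1192 characters left out ...]
0.57), np.float64(0.163), np.float64(0.027)), (np.float64(0.564), np.float64(0.162), np.float64(0.029))]
224 [(np.float64(0.577), np.float64(0.182), np.float64(0.03)), (np.float64(0.565), np.float64(0.19), np.float64(0.039)), (np.float64(0.563), np.float64(0.184), np.float64(0.036)), (np.float64(0.562), np.float64(0.176), np.float64(0.031)), (np.float64(0.559), np.float64(0.171), np.float64(0.029))]
226 [(np.float64(0.572), np.float64(0.191), np.float64(0.031)), (np.float64(0.568), np.float64(0.188), np.float64(0.03)), (np.float64(0.563), np.float64(0.186), np.float64(0.031)), (np.float64(0.557), np.float64(0.184), np.float64(0.031)), (np.float64(0.553), np.float64(0.181), np.float64(0.03))]
```

```bash
python3 - <<'E'
from h import *
s=vision.get_image("side")
for c in(209,211,213,214,215,216,217,229,231):
    print(c,[(r,*map(float,world(s,[[r,c]])[0].round(3))) for r in range(204,222,2)])
f=s["frame"];c=np.hstack([cv2.resize(f[200:240,205:245],(480,480),interpolation=0)]);cv2.imwrite("pics/c6.png",c[:,:,::-1])
E
```

```text
209 [(204, 0.598, 0.227, 0.114), (206, 0.599, 0.227, 0.107), (208, 0.693, 0.095, 0.001), (210, 0.679, 0.116, 0.01), (212, 0.672, 0.126, 0.01), (214, 0.665, 0.137, 0.012), (216, 0.66, 0.145, 0.011), (218, 0.655, 0.153, 0.011), (220, 0.632, 0.187, 0.031)]
211 [(204, 0.594, 0.224, 0.113), (206, 0.595, 0.224, 0.107), (208, 0.595, 0.225, 0.101), (210, 0.596, 0.224, 0.095), (212, 0.595, 0.226, 0.09), (214, 0.598, 0.223, 0.081), (216, 0.655, 0.143, 0.011), (218, 0.634, 0.173, 0.029), (220, 0.629, 0.181, 0.028)]
213 [(204, 0.59, 0.221, 0.113), (206, 0.592, 0.22, 0.105), (208, 0.591, 0.221, 0.1), (210, 0.59, 0.224, 0.096), (212, 0.591, 0.223, 0.089), (214, 0.59, 0.225, 0.084), (216, 0.635, 0.161, 0.028), (218, 0.628, 0.172, 0.03), (220, 0.622, 0.182, 0.031)]
214 [(204, 0.587, 0.222, 0.114), (206, 0.589, 0.22, 0.106), (208, 0.587, 0.223, 0.102), (210, 0.59, 0.219, 0.093), (212, 0.59, 0.22, 0.088), (214, 0.59, 0.221, 0.082), (216, 0.59, 0.221, 0.076), (218, 0.625, 0.172, 0.03), (220, 0.621, 0.179, 0.029)]
215 [(204, 0.588, 0.216, 0.11), (206, 0.587, 0.218, 0.105), (208, 0.586, 0.221, 0.101), (2
[... 476 characters left out ...]
208, 0.662, 0.097, 0.011), (210, 0.658, 0.105, 0.009), (212, 0.651, 0.115, 0.01), (214, 0.629, 0.15, 0.03), (216, 0.623, 0.159, 0.03), (218, 0.616, 0.169, 0.031), (220, 0.613, 0.175, 0.029)]
229 [(204, 0.557, 0.198, 0.108), (206, 0.558, 0.197, 0.102), (208, 0.557, 0.199, 0.097), (210, 0.559, 0.196, 0.088), (212, 0.559, 0.197, 0.083), (214, 0.559, 0.197, 0.077), (216, 0.561, 0.195, 0.069), (218, 0.565, 0.189, 0.057), (220, 0.567, 0.187, 0.049)]
231 [(204, 0.553, 0.194, 0.107), (206, 0.554, 0.193, 0.1), (208, 0.552, 0.198, 0.097), (210, 0.556, 0.192, 0.087), (212, 0.554, 0.196, 0.084), (214, 0.555, 0.194, 0.076), (216, 0.56, 0.188, 0.065), (218, 0.562, 0.184, 0.055), (220, 0.56, 0.187, 0.051)]
```

View pics/c6.png

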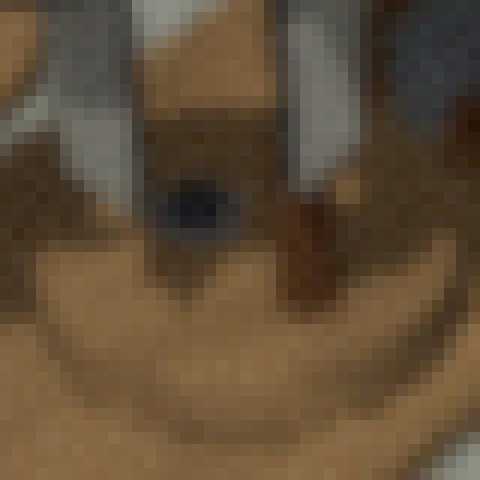

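>>> {"method": "play_rows", "body": {
  "increments": "0 0 -1 0 -0.35; 0 0 -2 0 -0.35; 0 0 -2 0 -0.35; 0 0 0 0 -0.35"
}}

```text
clock: 6.17
position: [0.5812, 0.2003, 0.1008]
ee_rot: [1.44, 2.789, 0.006]
force: [-0.3, 0.9, 0.6]
width: 0.323
gripper_force: 0.0
```

```bash
python3 - <<'E'
from h import *
where()
s=vision.get_image("side")
X,c=pts(s,"peg");h=X[(X[:,2]>.04)&(X[:,2]<.078)];print(c,len(h),h.mean(0),h.min(0),h.max(0))
rr,cc=np.mgrid[180:240,200:260];X=world(s,np.c_[rr.ravel(),cc.ravel()])
k=(np.hypot(X[:,0]-.606,X[:,1]-.1635)<.075)&(X[:,2]>.037)
for lo in np.arange(.035,.15,.01):
    h=X[k&(X[:,2]>=lo)&(X[:,2]<lo+.01)];print(round(lo,3),len(h),h.mean(0).round(3) if len(h) else"",h.min(0).round(3) if len(h) else"",h.max(0).round(3) if len(h) else"")
E
```

```text
t 6.17 pos [0.5812 0.2003 0.1008] yaw 125.4 tilt [-0.001  0.005 -1.   ] F [-0.3  0.9  0.6] w 0.32 q [-0.05  0.58 -0.55  1.69  0.36  0.97 -0.11]
0.84 57 [0.56434743 0.18540175 0.05798893] [0.55889137 0.17704063 0.04066475] [0.57304038 0.19073459 0.07086791]
0.035 12 [0.571 0.182 0.041] [0.559 0.161 0.037] [0.602 0.188 0.044]
0.045 14 [0.564 0.187 0.05 ] [0.559 0.182 0.045] [0.57  0.19  0.055]
0.055 17 [0.563 0.186 0.06 ] [0.559 0.18  0.055] [0.569 0.191 0.065]
0.065 19 [0.566 0.184 0.068] [0.56  0.177 0.065] [0.573 0.19  0.071]
0.075 0   
0.085 0   
0.095 0   
0.105 0   
0.115 2 [0.575 0.208 0.124] [0.562 0.198 0.124] [0.588 0.219 0.125]
0.125 26 [0.574 0.206 0.13 ] [0.552 0.184 0.125] [0.597 0.224 0.135]
0.135 47 [0.574 0.208 0.14 ] [0.547 0.189 0.135] [0.601 0.228 0.145]
0.145 55 [0.572 0.207 0.15 ] [0.546 0.188 0.145] [0.6   0.228 0.155]
```

```bash
python3 - <<'E'
from h import *
plan([(.567,.183,.095,153)],-.35)
E
```

```text
-0.14 -0.50 0.07 -6.9 -0.35; -0.08 -0.51 0.07 -6.9 -0.35; -0.02 -0.52 0.07 -6.9 -0.35; 0.04 -0.52 0.07 -6.9 -0.35
```

>>> {"method": "play_rows", "body": {
  "increments": "-0.1 -0.5 0 -6.9 -0.35; -0.1 -0.5 0 -6.9 -0.35; 0 -0.5 0.3 -6.9 -0.35; 0 -0.5 0.5 -6.9 -0.35; 0 0 3.0 0 -0.35"
}}

```text
clock: 6.68
position: [0.5686, 0.1836, 0.0614]
ee_rot: [0.723, 3.053, 0.004]
force: [0.5, 0.5, 0.3]
width: 0.325
gripper_force: 0.0
```

>>> {"method": "play_rows", "body": {
  "increments": "0 0 0.5 0 -0.35; 0 0 0.5 0 -0.35; 0 0 0.5 0 -0.35; 0 0 0 0 -0.35"
}}

```text
clock: 7.02
position: [0.5665, 0.1838, 0.0434]
ee_rot: [-0.737, -3.053, 0.001]
force: [0.1, -1.9, 1.1]
width: 0.325
gripper_force: 0.0
```

```bash
python3 - <<'E'
from h import *
where()
E
```

```text
t 7.02 pos [0.5665 0.1838 0.0434] yaw 152.9 tilt [ 0.001 -0.001 -1.   ] F [ 0.1 -1.9  1.1] w 0.32 q [ 0.03  0.65 -0.64  1.77  0.49  0.88  0.27]
```

>>> {"method": "play_rows", "body": {
  "increments": "0 0 0.5 0 -0.35; 0 0 0.5 0 -0.35; 0 0 0.5 0 -0.35; 0 0 0.5 0 -0.35; 0 0 0 0 -0.35"
}}

```text
clock: 7.43
position: [0.5663, 0.1834, 0.0229]
ee_rot: [-0.737, -3.053, 0.001]
force: [-0.6, -0.3, -0.9]
width: 0.324
gripper_force: 0.0
```

```bash
python3 - <<'E'
from h import *
where()
pv=np.array([.606,.1640])
s=vision.get_image("side");f=s["frame"];c=cv2.resize(f[190:240,200:260],(600,500),interpolation=3);cv2.imwrite("pics/c7.png",c[:,:,::-1])
w=[]
for a in np.arange(147,95,-6): 
    r=np.radians(a);w.append((*(pv+.045*np.array([np.cos(r),np.sin(r)])),.0235,a))
plan(w,-.35)
E
```

```text
t 7.43 pos [0.5663 0.1834 0.0229] yaw 152.9 tilt [ 0.001 -0.001 -1.   ] F [-0.6 -0.3 -0.9] w 0.32 q [ 0.02  0.68 -0.62  1.79  0.51  0.85  0.25]
0.06 0.52 -0.02 5.9 -0.35; -0.02 0.47 -0.00 6.0 -0.35; -0.02 0.47 -0.00 6.0 -0.35; -0.02 0.47 -0.00 6.0 -0.35; -0.02 0.47 -0.00 6.0 -0.35
-0.02 0.47 -0.00 6.0 -0.35; -0.02 0.47 -0.00 6.0 -0.35; -0.02 0.47 -0.00 6.0 -0.35; -0.02 0.47 -0.00 6.0 -0.35
```

View pics/c7.png

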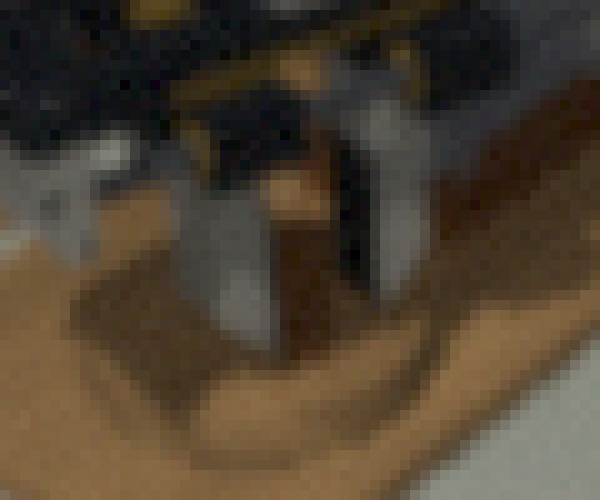

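>>> {"method": "play_rows", "body": {
  "increments": "0 0.5 0 5.9 -0.35; 0 0.47 0 6 -0.35; 0 0.47 0 6 -0.35; 0 0.47 0 6 -0.35"
}}

```text
clock: 7.82
position: [0.5776, 0.1974, 0.0237]
ee_rot: [1.362, 2.831, -0.005]
force: [-1.2, -5.2, 0.8]
width: 0.323
gripper_force: 2.0
```

```bash
python3 - <<'E'
from h import *
where()
pv=np.array([.606,.1640])
s=arm.observe();d=s["position"][:2]-pv;print(np.hypot(*d),np.degrees(np.arctan2(d[1],d[0])))
w=[]
for a in np.arange(123,98,-6): 
    r=np.radians(a);w.append((*(pv+.045*np.array([np.cos(r),np.sin(r)])),.0235,a))
plan(w,-.35)
s=vision.get_image("side")
X,c=pts(s,"peg");h=X[(X[:,2]>.038)&(X[:,2]<.072)];print(c,len(h),h.mean(0),h.min(0),h.max(0))
E
```

```text
t 7.82 pos [0.5776 0.1974 0.0237] yaw 128.6 tilt [-0.001 -0.003 -1.   ] F [-1.2 -5.2  0.8] w 0.32 q [-0.07  0.67 -0.51  1.75  0.42  0.84 -0.11]
0.04385738832837838 130.32682889564998
0.09 0.57 0.02 5.6 -0.35; -0.02 0.47 -0.00 6.0 -0.35; -0.02 0.47 -0.00 6.0 -0.35; -0.02 0.47 -0.00 6.0 -0.35; -0.02 0.47 -0.00 6.0 -0.35
0.93 62 [0.57174364 0.19374985 0.05489719] [0.5570444  0.16567905 0.03812575] [0.61035895 0.22469548 0.07108386]
```

>>> {"method": "play_rows", "body": {
  "increments": "0.1 0.55 0 5.6 -0.35; 0 0.47 0 6 -0.35; 0 0.47 0 6 -0.35; 0 0.47 0 6 -0.35; 0 0.47 0 6 -0.35"
}}

```text
clock: 8.33
position: [0.5974, 0.2099, 0.0235]
ee_rot: [-2.034, -2.393, 0.005]
force: [-3.8, -3.9, 1.1]
width: 0.326
gripper_force: 2.0
```

```bash
python3 - <<'E'
from h import *
where()
pv=np.array([.606,.1640])
s=arm.observe();d=s["position"][:2]-pv;print(np.hypot(*d),np.degrees(np.arctan2(d[1],d[0])))
w=[]
for a in (95,91.5): 
    r=np.radians(a);w.append((*(pv+.045*np.array([np.cos(r),np.sin(r)])),.0235,a))
plan(w,-.35)
s=vision.get_image("side");f=s["frame"];c=cv2.resize(f[190:240,190:250],(600,500),interpolation=3);cv2.imwrite("pics/c8.png",c[:,:,::-1])
for n,P in(("side",s),("top",vision.get_image("top"))):
  for q in ("peg","cam"):
    o=cut_out(q,P)
    if not o: continue
    X=world(P,np.argwhere(o[0]["mask"]));b=X[(abs(X[:,2]-.031)<.004)]
    if len(b): print(n,q,o[0]["confidence"],len(b),cv2.minEnclosingCircle((b[:,:2]*1000).astype(np.float32)))
E
```

```text
t 8.33 pos [0.5974 0.2099 0.0235] yaw 99.3 tilt [-0.001 -0.003 -1.   ] F [-3.8 -3.9  1.1] w 0.33 q [-0.17  0.67 -0.38  1.7   0.32  0.84 -0.53]
0.04668078589406424 100.59969626343887
-0.18 0.44 -0.00 4.3 -0.35; -0.01 0.27 -0.00 3.5 -0.35
side peg 0.93 376 ((599.3020629882812, 183.206787109375), 49.259010314941406)
side cam 0.89 384 ((599.3020629882812, 183.206787109375), 49.259010314941406)
```

View pics/c8.png

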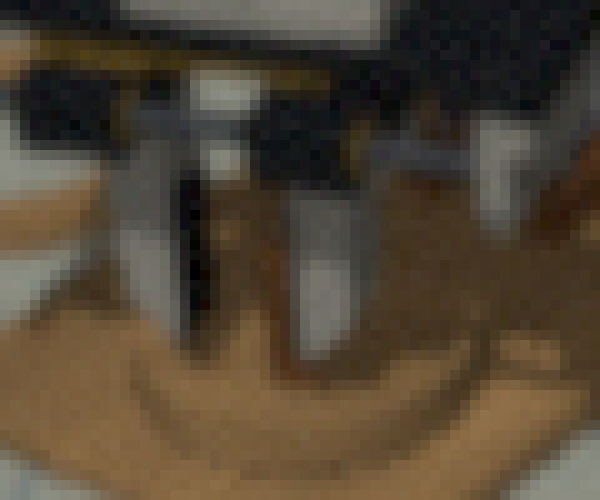

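```bash
python3 - <<'E'
from h import *
pv=np.array([.606,.1640])
w=[]
for a in np.arange(94,73,-5): 
    r=np.radians(a);w.append((*(pv+.045*np.array([np.cos(r),np.sin(r)])),.0235,a))
plan(w,-.35)
E
```

```text
-0.30 0.42 0.03 5.6 -0.35; -0.02 0.39 -0.00 5.0 -0.35; -0.02 0.39 -0.00 5.0 -0.35; -0.02 0.39 -0.00 5.0 -0.35; -0.02 0.39 -0.00 5.0 -0.35
```

>>> {"method": "play_rows", "body": {
  "increments": "-0.2 0.45 0 5.5 -0.35; 0 0.39 0 5 -0.35; 0 0.39 0 5 -0.35; 0 0.39 0 5 -0.35; 0 0.39 0 5 -0.35"
}}

```text
clock: 9.05
position: [0.6173, 0.2107, 0.0238]
ee_rot: [-2.509, -1.886, 0.001]
force: [-5.2, 2.7, -0.1]
width: 0.327
gripper_force: 2.8
```

>>> {"method": "play_rows", "body": {
  "increments": "0 0 0 0 -0.35; 0 0 0 0 -0.35"
}}

```text
clock: 9.22
position: [0.6181, 0.2108, 0.0239]
ee_rot: [-2.505, -1.893, -0.001]
force: [-2.9, 3.7, -0.6]
width: 0.329
gripper_force: 2.1
```

```bash
python3 - <<'E'
from h import *
where()
pv=np.array([.606,.1640])
s=arm.observe();d=s["position"][:2]-pv;print(np.hypot(*d),np.degrees(np.arctan2(d[1],d[0])))
E
```

```text
t 9.22 pos [0.6181 0.2108 0.0239] yaw 74.2 tilt [ 0.002 -0.001 -1.   ] F [-2.9  3.7 -0.6] w 0.33 q [-0.24  0.68 -0.26  1.66  0.22  0.84 -0.87]
0.04832748504721118 75.4602512755193
```

>>> {"method": "play_rows", "body": {
  "increments": "-0.1 0.25 0 2 -0.35; 0 0 0 0 -0.35; 0 -0.4 0 0 -0.35; 0 -0.2 -2 0 -0.35; 0 0 -3 0 -0.35"
}}

```text
clock: 9.63
position: [0.6132, 0.2079, 0.0718]
ee_rot: [-2.54, -1.847, 0.008]
force: [-0.1, 0.3, -0.1]
width: 0.326
gripper_force: 0.0
```

```bash
python3 - <<'E'
from h import *
where()
plan([(.60,.15,.16,76),(.57,-.09,.15,82)],-1)
s=vision.get_image("side")
X,c=pts(s,"peg");h=X[(X[:,2]>.04)&(X[:,2]<.078)];print(c,len(h),h.mean(0),h.min(0),h.max(0))
b=X[(abs(X[:,2]-.031)<.004)];print(cv2.minEnclosingCircle((b[:,:2]*1000).astype(np.float32)))
E
```

```text
t 9.63 pos [0.6132 0.2079 0.0718] yaw 72.1 tilt [-0.004 -0.003 -1.   ] F [-0.1  0.3 -0.1] w 0.33 q [-0.24  0.62 -0.27  1.63  0.19  0.93 -0.88]
-1.97 0.17 -2.94 -1.3 -1; -1.98 0.13 -2.94 -1.3 -1; -1.98 0.08 -2.94 -1.3 -1; -3.43 0.41 0.14 -0.9 -1; -3.44 0.36 0.14 -0.9 -1
-3.44 0.31 0.14 -0.9 -1; -3.45 0.26 0.14 -0.9 -1; -3.45 0.21 0.14 -0.9 -1; -3.45 0.16 0.14 -0.9 -1; -3.45 0.10 0.14 -0.9 -1
0.55 60 [0.60703389 0.21114495 0.0575192 ] [0.60067537 0.20256381 0.04031758] [0.61429373 0.21604595 0.07179212]
((608.0321044921875, 183.99383544921875), 49.176937103271484)
```

>>> {"method": "play_rows", "body": {
  "increments": "-2 0.2 -3 -1.3 -1; -2 0.1 -3 -1.3 -1; -2 0.1 -3 -1.3 -1; -3.4 0.4 0 -0.9 -1; -3.4 0.4 0 -0.9 -1"
}}

```text
clock: 10.15
position: [0.5947, 0.0823, 0.1665]
ee_rot: [2.442, 1.972, 0.008]
force: [1.2, -0.9, -0.8]
width: 0.025
gripper_force: 0.0
```

>>> {"method": "play_rows", "body": {
  "increments": "-3.4 0.3 0 -0.9 -1; -3.4 0.3 0 -0.9 -1; -3.4 0.2 0 -0.9 -1; -3.4 0.2 0 -0.9 -1; -3.4 0.1 0 -0.9 -1"
}}

```text
clock: 10.57
position: [0.5726, -0.0891, 0.1642]
ee_rot: [2.366, 2.064, 0.001]
force: [0.5, -0.6, 0.2]
width: 0.007
gripper_force: 0.0
```

>>> {"method": "play_rows", "body": {
  "increments": "0 0 0 0 -1; 0 0 0 0 -1; 0 0 0 0 -1"
}}

```text
clock: 10.82
position: [0.5729, -0.0866, 0.1641]
ee_rot: [2.369, 2.063, 0.001]
force: [0.4, 0.5, 0.4]
width: 0.004
gripper_force: 0.0
```

```bash
cat > chk.py <<'E'
from h import *
where()
pv={"side":[.604,.1665],"top":[.608,.1604]}
P={n:vision.get_image(n) for n in("top","side")}
for n,p in P.items():
    rr,cc=np.mgrid[0:384,0:512];X=world(p,np.c_[rr.ravel(),cc.ravel()])
    k=(np.hypot(X[:,0]-.606,X[:,1]-.164)<.08)
    h=X[k&(X[:,2]>.044)&(X[:,2]<.08)];c=X[k&(abs(X[:,2]-.031)<.005)]
    (cx,cy),r=cv2.minEnclosingCircle((c[:,:2]*1000).astype(np.float32))
    if len(h): d=h.mean(0)[:2]-pv[n];print(n,"peg",len(h),h.mean(0).round(4),"ang",np.degrees(np.arctan2(d[1],d[0]))-81.5,np.hypot(*d))
    if len(h): 
        t=h[h[:,2]>.066]
        if len(t): print(" pegtop",t.mean(0).round(4))
    X2=X[(abs(X[:,0]-.585)<.05)&(abs(X[:,1]-.03)<.07)&(X[:,2]>.05)&(X[:,2]<.08)]
    X2=X2[X2[:,0]>.548]
    if len(X2): print(" plate",len(X2),X2.mean(0).round(4),X2.min(0).round(3),X2.max(0).round(3))
    u=X[(np.hypot(X[:,0]-arm.observe()["position"][0],X[:,1]-arm.observe()["position"][1])<.04)&(X[:,2]>.08)];print(" tip lowest",np.sort(u[:,2])[:5].round(3) if len(u) else "")
E
python3 chk.py; python3 - <<'E'
from h import *
t=vision.get_image("top")["frame"][140:230,170:300]
s=vision.get_image("side")["frame"][165:265,175:305]
cv2.imwrite("pics/c9.png",np.hstack([cv2.resize(t,(400,300),interpolation=3),cv2.resize(s,(400,300),interpolation=3)])[:,:,::-1])
E
```

```text
t 10.82 pos [ 0.5729 -0.0866  0.1641] yaw 82.1 tilt [ 0.     0.001 -1.   ] F [0.4 0.5 0.4] w 0.0 q [ 0.27  0.42 -0.29  1.72  0.14  1.02 -0.21]
top peg 26 [0.6073 0.208  0.0666] ang 9.299408336073839 0.04763496910401021
 pegtop [0.6082 0.2087 0.071 ]
 plate 63 [0.5811 0.0062 0.0738] [ 0.558 -0.002  0.053] [0.606 0.013 0.079]
 tip lowest [0.261 0.262 0.266 0.266 0.27 ]
side peg 52 [0.607  0.2113 0.06  ] ang 4.639572413543462 0.044902631371020296
 pegtop [0.608  0.2091 0.0693]
 plate 131 [0.5801 0.0087 0.0642] [ 0.556 -0.004  0.05 ] [0.609 0.016 0.076]
 tip lowest [0.187 0.188 0.189 0.189 0.19 ]
```

View pics/c9.png

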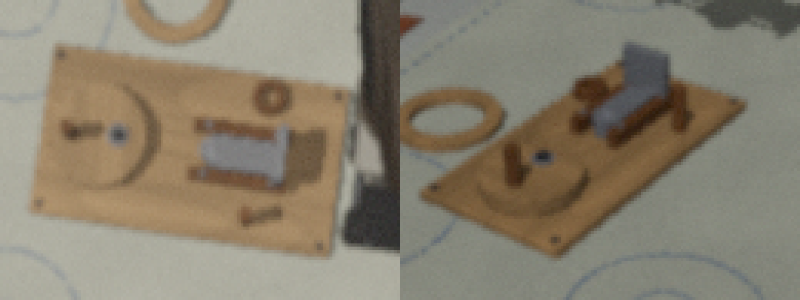

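```bash
python3 - <<'E'
from h import *
from scipy.optimize import least_squares
for n in("top","side"):
  A=[];
  for k in range(3):
    p=vision.get_image(n);rr,cc=np.mgrid[100:300,150:320];rc=np.c_[rr.ravel(),cc.ravel()];rc=rc[p["z_map"][rc[:,0],rc[:,1]]>0];X=world(p,rc)
    col=p["frame"][rc[:,0],rc[:,1]].astype(int)
    near=np.hypot(X[:,0]-.606,X[:,1]-.164)
    bolt=X[(near<.02)&(col[:,2]>col[:,0]-8)]
    c=X[(near<.09)&(abs(X[:,2]-.030)<.006)&(X[:,1]>.09)]
    base=X[(abs(X[:,2]-.012)<.004)]
    # circle: grid-boundary via fit of hull points with fixed r=48
    hull=cv2.convexHull((c[:,:2]*1000).astype(np.float32))[:,0]
    f=least_squares(lambda q:np.hypot(hull[:,0]-q[0],hull[:,1]-q[1])-48,[606,184],loss="soft_l1").x
    pk=X[(near<.08)&(X[:,2]>.064)&(X[:,2]<.08)]
    A.append(np.r_[bolt.mean(0)[:2]*1000,f,pk.mean(0)[:2]*1000])
  m=np.mean(A,0);print(n,m.round(1),np.ptp(A,0).round(1),len(bolt))
  print(" cam by disc",np.degrees(np.arctan2(m[3]-m[1],m[2]-m[0]))-81.5," by peg",np.degrees(np.arctan2(m[5]-m[1],m[4]-m[0]))-81.5)
E
```

```text
top [607.5 162.7 607.2 183.8 608.3 208.8] [0.7 0.5 0.6 0.4 0.1 0.1] 15
 cam by disc 9.329240129710215  by peg 7.581746351914887
side [606.7 164.7 606.9 183.7 607.6 209.8] [0.7 0.4 0.4 0.6 0.5 0.9] 13
 cam by disc 7.7270502333814335  by peg 7.291222901569185
```

```bash
python3 - <<'E'
from h import *
plan([(.60,.12,.15,80),(.611,.209,.09,79)],-.35)
E
```

```text
3.47 -0.02 0.23 0.3 -0.35; 3.47 -0.04 0.23 0.3 -0.35; 3.47 -0.06 0.23 0.3 -0.35; 3.47 -0.09 0.23 0.3 -0.35; 3.47 -0.11 0.23 0.3 -0.35
3.47 -0.13 0.23 0.3 -0.35; 2.99 -0.15 2.00 0.3 -0.35; 2.98 -0.17 2.00 0.3 -0.35; 2.98 -0.19 2.00 0.3 -0.35
```

>>> {"method": "play_rows", "body": {
  "increments": "3.5 0 0.2 0.3 -0.35; 3.5 0 0.2 0.3 -0.35; 3.5 -0.1 0.2 0.3 -0.35; 3.5 -0.1 0.2 0.3 -0.35; 3.5 -0.1 0.2 0.3 -0.35"
}}

```text
clock: 11.73
position: [0.5957, 0.0885, 0.1539]
ee_rot: [2.397, 2.03, 0.0]
force: [1.3, 0.1, -0.4]
width: 0.301
gripper_force: 0.0
```

>>> {"method": "play_rows", "body": {
  "increments": "3.4 -0.1 0.2 0.3 -0.35; 3 -0.1 1.5 0.3 -0.35; 3 -0.2 1.5 0.3 -0.35; 2.9 -0.2 2 0.3 -0.35; 0 0 0 0 -0.35"
}}

```text
clock: 12.15
position: [0.6078, 0.2167, 0.0983]
ee_rot: [-2.406, -2.011, 0.003]
force: [-2.0, 1.0, -1.1]
width: 0.324
gripper_force: 0.0
```

```bash
python3 - <<'E'
from h import *
where()
plan([(.612,.2095,.065,79)],-.35)
E
```

```text
t 12.15 pos [0.6078 0.2167 0.0983] yaw 79.8 tilt [ 0.002 -0.005 -1.   ] F [-2.   1.  -1.1] w 0.32 q [-0.22  0.59 -0.31  1.61  0.2   0.97 -0.77]
-0.64 0.54 3.33 0.8 -0.35
```

>>> {"method": "play_rows", "body": {
  "increments": "-0.6 0.4 2.5 0 -0.35; 0 0 1.5 0 -0.35; 0 0 0.8 0 -0.35; 0 0 0.5 0 -0.35; 0 0 0 0 -0.35"
}}

```text
clock: 12.57
position: [0.6132, 0.2024, 0.0482]
ee_rot: [-2.417, -2.006, 0.002]
force: [0.4, 0.1, 0.1]
width: 0.325
gripper_force: 0.0
```

>>> {"method": "play_rows", "body": {
  "increments": "0 0 0.5 0 -0.35; 0 0 0.5 0 -0.35; 0 0 0.5 0 -0.35; 0 0 0.5 0 -0.35; 0 0 0 0 -0.35"
}}

```text
clock: 12.98
position: [0.6131, 0.2022, 0.0279]
ee_rot: [-2.418, -2.006, 0.002]
force: [0.2, -0.6, 0.0]
width: 0.324
gripper_force: 0.0
```

```bash
python3 - <<'E'
from h import *
where()
E
```

```text
t 12.98 pos [0.6131 0.2022 0.0279] yaw 79.4 tilt [-0.001 -0.001 -1.   ] F [ 0.2 -0.6  0. ] w 0.32 q [-0.22  0.67 -0.28  1.67  0.23  0.84 -0.79]
```

>>> {"method": "play_rows", "body": {
  "increments": "0.4 0.2 0 0 -0.35; 0 0.2 0 0 -0.35; 0 0 0 0 -0.35"
}}

```text
clock: 13.23
position: [0.6187, 0.2065, 0.0292]
ee_rot: [-2.417, -2.006, -0.001]
force: [-0.2, 0.0, -0.1]
width: 0.33
gripper_force: 0.0
```

>>> {"method": "play_rows", "body": {
  "increments": "0 0.2 0 0 -0.35; 0 0 0 0 -0.35"
}}

```text
clock: 13.4
position: [0.6197, 0.2064, 0.0291]
ee_rot: [-2.416, -2.006, 0.0]
force: [-2.7, 2.6, 1.1]
width: 0.324
gripper_force: 1.8
```

>>> {"method": "play_rows", "body": {
  "increments": "0 0.2 0 0 -0.35; 0 0 0 0 -0.35"
}}

```text
clock: 13.57
position: [0.6216, 0.2066, 0.0291]
ee_rot: [-2.415, -2.006, -0.001]
force: [-3.4, 3.9, 1.9]
width: 0.327
gripper_force: 2.2
```

```bash
python3 - <<'E'
from h import *
where()
s=vision.get_image("side");X,c=pts(s,"peg");h=X[(X[:,2]>.04)&(X[:,2]<.075)];print(c,len(h),h.mean(0),h.min(0),h.max(0))
E
```

```text
t 13.57 pos [0.6216 0.2066 0.0291] yaw 79.4 tilt [ 0.001 -0.001 -1.   ] F [-3.4  3.9  1.9] w 0.33 q [-0.22  0.68 -0.28  1.65  0.23  0.85 -0.78]Traceback (most recent call last):
  File "<stdin>", line 3, in <module>
TypeError: 'NoneType' object is not subscriptable
```

>>> {"method": "play_rows", "body": {
  "increments": "0 0.2 0 0 -0.35; 0 0.15 0 0 -0.35; 0 0 0 0 -0.35; 0 -0.6 0 0 -0.35; 0 -0.2 0 0 -0.35"
}}

```text
clock: 14.08
position: [0.6175, 0.2056, 0.029]
ee_rot: [2.418, 2.006, -0.0]
force: [-0.5, 0.4, -0.1]
width: 0.324
gripper_force: 0.0
```

>>> {"method": "play_rows", "body": {
  "increments": "0 0 -2 0 -0.35; 0 0 -3 0 -0.35; -2 0.2 -3 -0.8 -1; -2 0.1 -3 -0.8 -1; -2 0.1 -3 -0.8 -1"
}}

```text
clock: 14.5
position: [0.6113, 0.1449, 0.1704]
ee_rot: [2.374, 2.057, -0.0]
force: [0.7, -0.1, -0.2]
width: 0.157
gripper_force: 0.0
```

>>> {"method": "play_rows", "body": {
  "increments": "-3.4 0.3 0 0 -1; -3.4 0.3 0 0 -1; -3.4 0.2 0 0 -1; -3.4 0.2 0 0 -1; -3.4 0.1 0 0 -1"
}}

```text
clock: 14.92
position: [0.5978, -0.0262, 0.1693]
ee_rot: [2.375, 2.054, 0.0]
force: [1.4, -0.4, -0.1]
width: 0.001
gripper_force: 0.0
```

>>> {"method": "play_rows", "body": {
  "increments": "-3.4 0.2 0 0 -1; -3.4 0.2 0 0 -1; 0 0 0 0 -1; 0 0 0 0 -1"
}}

```text
clock: 15.25
position: [0.5918, -0.0954, 0.169]
ee_rot: [2.38, 2.049, -0.002]
force: [0.6, 1.0, -0.5]
width: 0.006
gripper_force: 0.0
```

```bash
cat > cam.py <<'E'
from h import *
from scipy.optimize import least_squares
where()
for n in("top","side"):
  A=[];
  for k in range(2):
    p=vision.get_image(n);rr,cc=np.mgrid[100:300,150:320];rc=np.c_[rr.ravel(),cc.ravel()];rc=rc[p["z_map"][rc[:,0],rc[:,1]]>0];X=world(p,rc)
    near=np.hypot(X[:,0]-.606,X[:,1]-.164)
    col=p["frame"][rc[:,0],rc[:,1]].astype(int)
    bolt=X[(near<.02)&(col[:,2]>col[:,0]-8)]
    pk=X[(near<.08)&(X[:,2]>.064)&(X[:,2]<.08)]
    pl=X[(X[:,2]>.064)&(X[:,2]<.08)&(abs(X[:,0]-.585)<.035)&(X[:,1]>-.02)&(X[:,1]<.09)]
    A.append(np.r_[bolt.mean(0)[:2]*1000,pk.mean(0)[:2]*1000,pl.mean(0)[:2]*1000])
  m=np.mean(A,0);print(n,"bolt,peg,plate",m.round(1)," cam",np.degrees(np.arctan2(m[3]-m[1],m[2]-m[0]))-81.5)
E
python3 cam.py
```

```text
t 15.25 pos [ 0.5918 -0.0954  0.169 ] yaw 81.4 tilt [-0.002  0.    -1.   ] F [ 0.6  1.  -0.5] w 0.01 q [ 0.27  0.44 -0.29  1.66  0.14  1.06 -0.21]
top bolt,peg,plate [607.5 162.8 614.3 208.5 581.8   6.1]  cam 0.038777433331091515
side bolt,peg,plate [606.3 165.4 614.  208.8 581.2   8.1]  cam -1.6171387393951306
```

```bash
python3 - <<'E'
from h import *
p=vision.get_image("side");rr,cc=np.mgrid[0:384,0:512];X=world(p,np.c_[rr.ravel(),cc.ravel()])
s=arm.observe();c=np.array(s["position"]);M=R.from_rotvec(s["ee_rot"]).as_matrix()
L=(X-c)@M
k=(abs(L[:,0])<.06)&(abs(L[:,1])<.12)&(X[:,2]>.12)&(L[:,2]>-.3);L=L[k]
for a in np.arange(-.12,.12,.015):
    q=L[(L[:,1]>=a)&(L[:,1]<a+.015)]
    if len(q): print(round(a,3),len(q),"lowest above TCP",np.sort(-q[:,2])[:4].round(3),"x",q[:,0].min().round(3),q[:,0].max().round(3))
plan([(.572,-.060,.08,81.5),(.5728,-.060,.022,81.5)],-1)
E
```

```text
-0.105 112 lowest above TCP [0.091 0.096 0.101 0.104] x -0.038 0.039
-0.09 174 lowest above TCP [0.088 0.089 0.09  0.09 ] x -0.039 0.04
-0.075 57 lowest above TCP [0.099 0.1   0.1   0.101] x -0.034 0.036
-0.06 299 lowest above TCP [0.101 0.101 0.101 0.102] x -0.037 0.038
-0.045 658 lowest above TCP [0.085 0.085 0.086 0.086] x -0.036 0.038
-0.03 519 lowest above TCP [0.034 0.035 0.038 0.038] x -0.029 0.041
-0.015 416 lowest above TCP [0.023 0.023 0.024 0.026] x -0.002 0.045
0.0 396 lowest above TCP [0.025 0.025 0.028 0.028] x 0.002 0.046
0.015 152 lowest above TCP [0.035 0.039 0.048 0.076] x 0.008 0.052
0.03 27 lowest above TCP [0.096 0.098 0.099 0.102] x 0.009 0.033
0.045 46 lowest above TCP [0.1   0.1   0.102 0.102] x -0.025 0.032
0.06 87 lowest above TCP [0.099 0.101 0.101 0.101] x -0.04 0.038
0.075 145 lowest above TCP [0.088 0.089 0.09  0.09 ] x -0.037 0.039
0.09 9 lowest above TCP [0.114 0.117 0.131 0.131] x -0.031 0.035
0.90 -0.82 2.97 0.1 -1; 0.89 -0.82 2.97 0.1 -1; 0.89 -0.82 2.97 0.1 -1; 0.01 0.04 2.90 -0.0 -1; 0.01 0.04 2.90 -0.0 -1
```

>>> {"method": "play_rows", "body": {
  "increments": "0.9 -0.8 3 0 -1; 0.9 -0.8 3 0 -1; 0.9 -0.8 2.9 0 -1; 0 0 2.9 0 -1; 0 0 2.5 0 -1"
}}

```text
clock: 15.92
position: [0.5717, -0.0593, 0.0244]
ee_rot: [-2.371, -2.059, -0.0]
force: [1.0, -0.6, -0.4]
width: 0.004
gripper_force: 0.0
```

>>> {"method": "play_rows", "body": {
  "increments": "0 0 0.3 0 -1; 0 0 0 0 -1"
}}

```text
clock: 16.08
position: [0.5714, -0.0606, 0.0218]
ee_rot: [-2.372, -2.056, 0.003]
force: [0.6, 0.4, 0.2]
width: 0.004
gripper_force: 0.0
```

```bash
python3 - <<'E'
from h import *
where()
c=np.array([.596,.0945]);e=np.array([.1478,.989]);n=np.array([-.989,.1478]);d=np.array(arm.observe()["position"])[:2]-c
print("base x",d@e,"base y",d@n)
E
```

```text
t 16.08 pos [ 0.5714 -0.0606  0.0218] yaw 81.8 tilt [-0.    -0.003 -1.   ] F [0.6 0.4 0.2] w 0.0 q [ 0.2   0.58 -0.26  1.86  0.22  0.73 -0.33]
base x -0.15701954053080552 base y 0.001428046823139862
```

>>> {"method": "play_rows", "body": {
  "increments": "2 0.05 0 0 -1; 2 0.05 0 0 -1; 1 0 0 0 -1; 0.5 0 0 0 -1; 0.5 0 0 0 -1"
}}

```text
clock: 16.5
position: [0.5829, -0.0035, 0.0243]
ee_rot: [2.374, 2.054, 0.0]
force: [-0.1, -4.7, 3.8]
width: 0.004
gripper_force: 2.6
```

>>> {"method": "play_rows", "body": {
  "increments": "0.5 0 0 0 -1; 0.7 0 0 0 -1; 0.7 0 0 0 -1; 0.7 0 0 0 -1"
}}

```text
clock: 16.83
position: [0.5862, 0.021, 0.0238]
ee_rot: [2.376, 2.052, -0.001]
force: [-0.6, -5.9, 4.5]
width: 0.002
gripper_force: 2.7
```

```bash
cat >> h.py <<'E'
def bx():
    c=np.array([.596,.0945]);e=np.array([.1478,.989]);n=np.array([-.989,.1478]);d=np.array(arm.observe()["position"])[:2]-c
    print("base x",(d@e).round(4),"base y",(d@n).round(4))
E
python3 - <<'E'
from h import *
where();bx()
p=vision.get_image("side");f=p["frame"]
cv2.imwrite("pics/c10.png",cv2.resize(f[165:265,175:305],(650,500),interpolation=3)[:,:,::-1])
E
```

```text
t 16.83 pos [0.5862 0.021  0.0238] yaw 81.6 tilt [-0.002  0.001 -1.   ] F [-0.6 -5.9  4.5] w 0.0 q [ 0.05  0.59 -0.26  1.83  0.22  0.74 -0.47]
base x -0.0741 base y -0.0011
```

View pics/c10.png

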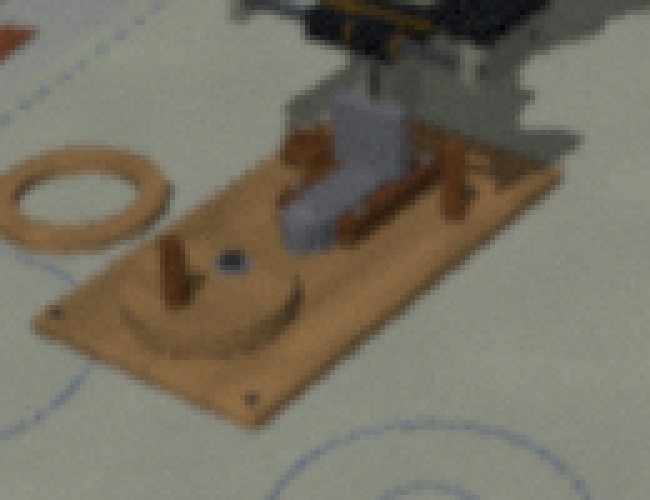

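>>> {"method": "play_rows", "body": {
  "increments": "0.5 0 0 0 -1; 0.5 0 0 0 -1; 0.4 0 0 0 -1; 0.2 0 0 0 -1; 0 0 0 0 -1"
}}

```text
clock: 17.3
position: [0.5885, 0.0387, 0.0233]
ee_rot: [2.375, 2.055, 0.0]
force: [0.1, -3.3, 2.9]
width: 0.003
gripper_force: 1.7
```

```bash
python3 - <<'E'
from h import *
where();bx()
E
```

```text
t 17.3 pos [0.5885 0.0387 0.0233] yaw 81.7 tilt [-0.     0.001 -1.   ] F [ 0.1 -3.3  2.9] w 0.0 q [ 0.03  0.6  -0.26  1.83  0.22  0.75 -0.5 ]
base x -0.0563 base y -0.0008
```

>>> {"method": "play_rows", "body": {
  "increments": "0.15 0 0 0 -1; 0 0 0 0 -1"
}}

```text
clock: 17.47
position: [0.5885, 0.0399, 0.0231]
ee_rot: [2.376, 2.055, -0.0]
force: [0.6, -3.6, 1.9]
width: 0.004
gripper_force: 2.2
```

>>> {"method": "play_rows", "body": {
  "increments": "0.15 0 0 0 -1; 0 0 0 0 -1"
}}

```text
clock: 17.63
position: [0.5887, 0.0409, 0.0231]
ee_rot: [2.376, 2.054, -0.001]
force: [-0.6, -5.2, 4.5]
width: 0.005
gripper_force: 3.0
```

>>> {"method": "play_rows", "body": {
  "increments": "0.1 0 0 0 -1; 0 0 0 0 -1"
}}

```text
clock: 17.8
position: [0.5886, 0.0408, 0.0231]
ee_rot: [2.376, 2.053, -0.003]
force: [-0.4, -8.6, 6.1]
width: 0.001
gripper_force: 4.3
```

>>> {"method": "play_rows", "body": {
  "increments": "0.1 0 0 0 -1; 0 0 0 0 -1"
}}

```text
clock: 17.97
position: [0.5886, 0.0408, 0.0231]
ee_rot: [2.376, 2.052, -0.004]
force: [-1.8, -11.2, 6.9]
width: 0.008
gripper_force: 5.6
```

>>> {"method": "play_rows", "body": {
  "increments": "-1 0 0 0 -1; -3 0 0 0 -1; -4 0 0 0 -1; -2 0 -3 0 -1; 0 0 -3 0 -1"
}}

```text
clock: 18.38
position: [0.5713, -0.0612, 0.0814]
ee_rot: [-2.38, -2.047, 0.009]
force: [0.9, -0.5, 0.8]
width: 0.003
gripper_force: 0.0
```

>>> {"method": "play_rows", "body": {
  "increments": "0 0 -3 0 -1; 0 0 -3 0 -1; 0 0 0 0 -1"
}}

```text
clock: 18.63
position: [0.5777, -0.054, 0.1486]
ee_rot: [2.371, 2.053, 0.011]
force: [0.2, 0.3, 0.8]
width: 0.005
gripper_force: 0.0
```

```bash
python3 cam.py
```

```text
t 18.63 pos [ 0.5777 -0.054   0.1486] yaw 81.8 tilt [ 0.002  0.008 -1.   ] F [0.2 0.3 0.8] w 0.01 q [ 0.22  0.43 -0.3   1.74  0.15  0.98 -0.28]
top bolt,peg,plate [607.7 163.1 614.3 208.4 588.6  57.6]  cam 0.23361583138577657
side bolt,peg,plate [606.5 164.9 614.3 208.7 587.9  59.1]  cam -1.645825014373841
```

```bash
python3 -c "
from cell import job
print(job.sign_off())"
```

```text
the job is handed in; nothing more can be done
None
```

The job is handed in after 18.6 s: the cam's low point faces the slide to within about 2° by camera, the slide's nose rests against it at roughly x = 43 mm (home is 42 mm), and the arm is clear; I did not re-measure the loose things at the end, and sign-off returned no verdict.

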